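Fit the keyed sanding sleeve on the bench spindle sander

TASK

Take the red sanding sleeve off its slanted peg, slide it notched end down over the sander's upright drum, and turn it by feel until its notches drop over the drive pin and it sits fully home and flush on the steel plate, then let go. Lower it gently under control, never letting it fall or forcing it, and leave the grey sleeve and the other things on the bench where they are.

Things in the scene. Friction and masses are not known exactly. Their poses are not given: they have to be found in the camera images.
- red_sleeve: Brick-red sanding sleeve: rigid tube 110 mm long, outer diameter 52 mm, bore 41 mm, about 0.25 kg. Origin at the centre of its notched end (bright aluminium teeth); z runs along the tube to the plain end. Four notches, 12 mm wide and 15 mm deep, lie on its own +x, -x, +y and -y. Starts on a slanted peg, notched end down, z axis 30 degrees from vertical.
- red_sleeve_top (a point): Centre of the red sleeve's plain upper end, 110 mm from its origin along its z axis. Grip the tube across its diameter near this end. The sleeve has 2 to 3 mm of play round the peg; drawn 70 mm along its z axis it is clear of the peg.
- grey_sleeve: Grey sleeve of the same shape and size on the neighbouring peg, 120 mm beside (which of the two pegs it has varies). To be left alone.
- rack: Fixed plywood rack 110 x 250 mm, with a board sloping 30 degrees and two wooden pegs, 36 mm in diameter and 65 mm long, square to the board. Origin on the bench under its middle, z up. The pegs lean to its -x side (their axis is (-0.5, 0, 0.866) in its frame) and leave the board at (0, +-60, 60) mm.
- sander: Fixed steel top plate of the sander, 260 x 240 x 18 mm; origin at the centre of its underside on the bench, z up. The upright drum stands at its centre. On its +x edge stand a yellow switch box and a black dust nozzle, up to 59 mm above the bench, nearest face 75 mm from the drum axis.
- seat (a point): Point on the drum's axis level with the plate's top face, 18 mm above the bench: the place of the sleeve's origin when fully home. A brass drive pin 8 mm thick crosses the drum, its axis 8 mm above the plate, round ends out to 28 mm from the drum's axis. The pin's direction differs each time and is not reported; a brake keeps the drum from turning.
- nose (a point): Centre of the drum's flat top, 107 mm above the plate. The black drum is 38 mm in diameter up to 95 mm above the plate, then tapers to 24 mm at the top. A sleeve whose notches miss the pin rests on it, its origin 12 mm above the plate; a notch comes round every 90 degrees and drops over the pin when within about 5 degrees of it.
- sanding_block: Cork block 100 x 60 x 35 mm, bystander. Origin at the centre of its underside.
- glue_bottle: White bottle, diameter 64, 130 mm tall, bystander. Origin at the centre of its underside.
- varnish_jar: Amber jar, diameter 60, 80 mm tall, bystander. Origin at the centre of its underside.
- brush: Brush 200 mm long lying on the bench, bystander.
- hammer: Hammer 280 mm long lying on the bench, bystander.
- offcut: Dark wood offcut 160 x 50 x 30 mm, bystander. Origin at the centre of its underside.

How it is judged:
By the outcome, as a careful person would: the job done as asked, in the order asked, and still so for the second after the job is handed in, with the robot touching nothing.
It also fails if it takes over 72 s, if anything falls off the work surface, if the arm or the gripper's body presses on something with over 40 N, if the wrist force passes 120 N, or if a joint passes its speed limit or range.

ROBOT

A 6-joint arm with a two-finger parallel gripper is mounted at the origin on the work surface. World frame = base frame: x ahead of the robot, y to its left, z up, the work surface at z = 0. Lengths are in m, angles in rad, forces in N, time in s.
With the tool pointing down it reaches from about 0.375 to 0.9 m from the base axis. Payload 3.1 kg.
Tool frame: the origin (TCP) lies at the very end of the fingers, on their centre line; the grasp point (between the pads) lies 19 mm behind it (robot.grip_depth is the distance from the TCP to the grasp point, in m); z points along the fingers, y is the direction in which the jaws open and shut (so a half turn about z gives the same grasp; the last joint's range is limited). The gripper opens to 87 mm and grips with 3 to 60 N. Pads are 19 mm wide; open, the fingers measure 117 mm over their backs; the gripper's body (75 mm by 190 mm) begins 51 mm behind the grasp point.
Start: joints at [-1.427, 0.527, 1.433, -0, 1.181, -0.178], TCP at [0.198, -0.593, 0.223] pointing down, gripper open.
Joint ranges: [-3.08, 3.08], [-0.75, 2.2], [0.22, 2.44], [-1.43, 4.57], [0, 2.65], [-2.85, 2.85]. Speed limits (rad/s): [2.79, 2.79, 3.14, 3.14, 3.14, 3.14].

INTERFACE

Orientations are given as a unit quaternion [x, y, z, w].
In Python, from rig import robot gives the robot as it stands.
- The arm moves only by the tool drive_tool, never from a script. Its argument "series" is a list of rows, each a list of 7 numbers: the shift along the tool's x, y, z in m, then the turn, a rotation vector about the tool's x, y, z in degrees, then the opening, from 0 (shut) to 1 (fully open). A call has 1 to 5 rows; each row shifts and turns the commanded pose from where the row before left it, along the tool's axes as they then stand; what a row does not reach is not made up. A row lasts 1/8 s, in which the tool goes at most 62.5 mm and 10.7 degrees, less where a joint would pass 70% of its speed; a pose out of reach is approached as far as the arm can. A call is refused whole if a number of a shift passes 0.0625 or a number of a turn 10.7, either way. A call with a gripper value outside its range is refused whole. The fingers move at their own pace and stop on an object; "squeeze" is the grip in N (left out, the last holds). Time passes only in rows, so rows that do not move let the fingers close. It gives the time, the measured TCP pose, the force and the opening at its end, in the units of the state.
- robot.get_obs(): the state, without advancing time (a new reading comes with each control period).
- robot.camera(name): name is "scene" or "top" or "wrist"; returns (picture, depth): 420x560x3 uint8, blue, green, red; 420x560 float32, m along the optical axis (not along the pixel's ray), 0 where there is no reading.
- robot.camera_model(name): a dict with "fx", "fy", "cx", "cy" (pixels), "R" (3x3) and "t" (3): a world point X has camera coordinates R X + t. Camera axes: x right, y down, z forward; pixel columns grow to the right and rows downward; lengths in m; the calibration is good to about 2 mm. A picture is of the moment at which its call begins: read the wrist's pose just before it. camera_model takes no time and is no camera call; for the wrist camera it gives the pose at the moment of the call.
- robot.hand_in(): hands the job in, once; it reports no verdict.
The state is a dict: "time": time; "q": joint angles; "joint_velocities": joint speeds; "joint_torque": joint torques, N m; "position": TCP position; "tool_rot": TCP orientation; "ft_force": force on the tool from outside, world axes, zero at the start; "moment": the same for the moment, N m; "grip_width": finger opening in m.
Only numpy, scipy, OpenCV 4.12 (cv2) and the standard library are available. Lean on these libraries where they do the work, as an engineer would, in place of code of your own. Each camera call takes 0.05 s, during which the arm holds its last target. There are 200 camera calls.

## Working session

There is one attempt and no reset: what is moved stays moved. The work goes in short steps, Python scripts to look and compute and a tool call to move; the robot and the scene stay as the last step left them, time stands still between calls to the robot, and variables do not carry over. Pictures are saved under pics/ and viewed, about 8 in all and at most 12, crops included, and the job is handed in when it is done.

Besides the shell and the picture viewer there is one more tool, called after "Request:" as a command line: name --pt "numbers of a row" for each row, then --argument value for the rest. drive_tool: Moves the arm, as the interface text tells. Its arguments: {"type":"object","properties":{"series":{"type":"array"},"squeeze":{"type":"number"}},"required":["series"]}

```bash
ls; mkdir -p pics; python3 - <<'E'
from rig import robot
import cv2,numpy as np
o=robot.get_obs();print(o['time'],o['position'],o['tool_rot'],o['ft_force'],o['grip_width'])
for n in('scene','top'):
    p,d=robot.camera(n);m=robot.camera_model(n)
    np.savez(f'pics/{n}.npz',p=p,d=d,**m);cv2.imwrite(f'pics/{n}.png',p);print(n,m)
E
```

```text
pics
0.0 [ 0.19817291 -0.59197552  0.22158938] [ 9.87002183e-01  1.60703301e-01  1.54335994e-05 -1.06764801e-03] [ 0.25363991  1.00580801 -0.87743675] 0.08675688191037581
scene {'fx': 496.21548513179926, 'fy': 496.21548513179926, 'cx': 277.12506902946967, 'cy': 202.37790873732084, 'R': array([[ 0.15338535,  0.98812745,  0.00877992],
       [ 0.70911224, -0.10387759, -0.6974018 ],
       [-0.68820982,  0.11319717, -0.71662657]]), 't': array([-0.04241657, -0.31124056,  2.04487657])}
top {'fx': 528.8443108252072, 'fy': 528.8443108252072, 'cx': 281.22562774380424, 'cy': 211.45886483993212, 'R': array([[-0.01022677, -0.99992396,  0.00689083],
       [-0.98972608,  0.00913919, -0.14268413],
       [ 0.1426103 , -0.00827923, -0.98974429]]), 't': array([-0.04688851,  0.55658848,  1.93837346])}
```

View pics/scene.png

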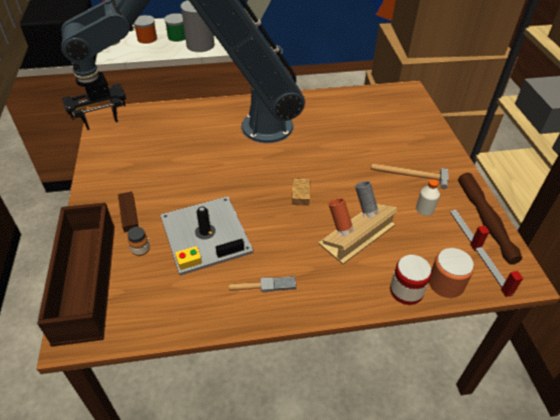

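View pics/top.png

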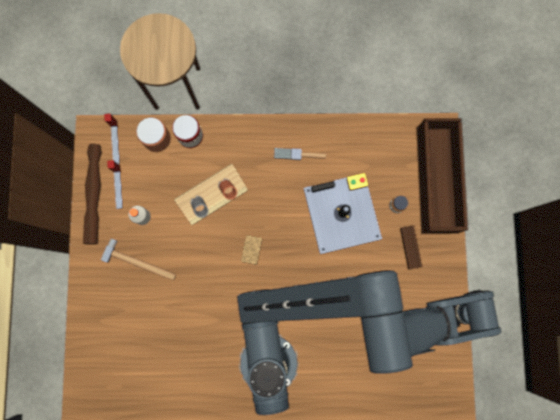

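```bash
cat > h.py <<'E'
import numpy as np,cv2
def cloud(p,d,m):
    v,u=np.indices(d.shape);c=np.stack([(u-m['cx'])/m['fx']*d,(v-m['cy'])/m['fy']*d,d],-1)
    return (c-m['t'])@m['R']
def load(n):
    z=np.load(f'pics/{n}.npz');return z['p'],z['d'],cloud(z['p'],z['d'],z)
E
python3 - <<'E'
from h import *
from scipy.optimize import least_squares
P=[]
for n,roi in(('scene',(300,180,420,270)),('top',(165,155,260,230))):
    p,d,X=load(n);hsv=cv2.cvtColor(p,cv2.COLOR_BGR2HSV)
    print(n,'bench z',np.median(X[200:210,250:270,2] if n=='top' else X[270:280,150:200,2]))
    for nm,mk in(('red',((hsv[...,0]<9)|(hsv[...,0]>174))&(hsv[...,1]>130)),('grey',(hsv[...,1]<70))):
        mm=np.zeros(d.shape,bool);x0,y0,x1,y1=roi;mm[y0:y1,x0:x1]=1
        mm&=mk&(d>0)&(X[...,2]>.05)&(X[...,2]<.2);Q=X[mm];print(n,nm,len(Q),Q.min(0).round(3),Q.max(0).round(3),np.median(Q,0).round(3))
        if nm=='red':P.append(Q)
        k=np.argwhere(mm);print(k.min(0),k.max(0))
    # plate
    mm=(abs(X[...,2]-.018)<.006)&(hsv[...,1]<90)&(d>0)
    nl,lab,st,ce=cv2.connectedComponentsWithStats(mm.astype(np.uint8));i=1+st[1:,4].argmax()
    Q=X[lab==i];r=cv2.minAreaRect((Q[:,:2]*1000).astype(np.float32));print('plate',r,np.median(Q[:,2]))
    R=cv2.boxPoints(r)/1000; c=R.mean(0)
    D=X[(X[...,2]>.03)&(X[...,2]<.2)&(np.hypot(X[...,0]-c[0],X[...,1]-c[1])<.06)&(d>0)]
    print('drum',len(D),D.min(0).round(3),D.max(0).round(3)); T=D[D[:,2]>.115];print('top',len(T),T.mean(0))
    f=least_squares(lambda v:np.hypot(D[(D[:,2]<.11)][:,0]-v[0],D[D[:,2]<.11][:,1]-v[1])-.019,c,loss='soft_l1',f_scale=.002);print('drumfit',f.x)
for Q in (P[0],P[1],np.vstack(P)):
    def res(v,Q=Q):
        a=np.array([.5*np.cos(v[2]),.5*np.sin(v[2]),.866]);w=Q-np.array([v[0],v[1],.12])
        return np.linalg.norm(np.cross(w,a),axis=1)-.026
    for y0 in(2,3.5,5):
        f=least_squares(res,[*np.median(Q,0)[:2],y0],loss='soft_l1',f_scale=.002);print('red',f.x,np.degrees(f.x[2]),f.cost)
E
```

```text
scene bench z 0.001237080596178108
scene red 341 [0.587 0.11  0.078] [0.852 0.263 0.168] [0.642 0.139 0.13 ]
[199 329] [269 398]
scene grey 809 [0.521 0.134 0.051] [0.868 0.449 0.169] [0.596 0.252 0.121]
[181 338] [269 419]
plate ((551.6854858398438, -280.1316833496094), (267.658935546875, 239.45266723632812), 13.10221004486084) 0.018600160988021627
drum 302 [ 0.534 -0.299  0.03 ] [ 0.573 -0.262  0.129]
top 77 [ 0.5550132  -0.28052578  0.12256609]
drumfit [ 0.54903379 -0.28034911]
top bench z 0.001164549346652613
top red 67 [0.6   0.113 0.091] [0.661 0.172 0.166] [0.635 0.145 0.128]
[181 220] [196 235]
top grey 233 [0.523 0.207 0.074] [0.612 0.28  0.174] [0.563 0.242 0.133]
[196 191] [217 208]
plate ((551.0836791992188, -283.887451171875), (261.47119140625, 241.03128051757812), 12.96761703491211) 0.01836534065741143
drum 137 [ 0.5   -0.334  0.031] [ 0.591 -0.248  0.137]
top 73 [ 0.55003936 -0.28198051  0.12408428]
drumfit [ 0.55204468 -0.28386193]
red [0.62341093 0.14353613 3.75627064] 215.21845429292105 0.005233251228566412
red [0.623411   0.14353634 3.75626753] 215.21827608633893 0.00523325122870964
red [0.6234109  0.14353603 3.75627267] 215.21857075037136 0.005233251229043836
red [0.6265636  0.14096004 3.51251279] 201.25215809249232 0.00021554198509346408
red [0.62656369 0.14095989 3.51252402] 201.25280172176008 0.00021554198476570057
red [0.62656404 0.14095924 3.51259532] 201.25688669904127 0.00021554198483101326
red [0.62365577 0.14364901 3.75488962] 215.1393279991324 0.005477492284557659
red [0.6236558  0.1436492  3.75488676] 215.13916365951442 0.005477492284207865
red [0.62365578 0.1436491  3.75488832] 215.1392532451219 0.005477492284199983
```

```bash
cat >> h.py <<'E'
from scipy.spatial.transform import Rotation as Ro
def plan(p0,q0,p1,R1,n,nr=None):
    """n rows tool-frame steps, rounded, from commanded pose to goal; nr = rows used for turning"""
    R0=Ro.from_quat(q0);p=np.array(p0,float);R=R0;out=[]
    nr=nr or n
    for i in range(n):
        k=n-i
        d=R.inv().apply((p1-p)/k).round(4)
        r=(R.inv()*R1).as_rotvec(degrees=True)/max(1,nr-i); r=r.round(2)
        p=p+R.apply(d);R=R*Ro.from_rotvec(r,degrees=True);out.append([*d,*r])
        print(np.array(out[-1]).tolist())
    print('end',p.round(4),R.as_quat().round(4),'err mm',((p1-p)*1000).round(2),'deg',(R.inv()*R1).as_rotvec(degrees=True).round(2))
def toolR(z,yang):
    z=np.array(z)/np.linalg.norm(z);y=np.array([np.cos(yang),np.sin(yang),0]);y-=z*(y@z);y/=np.linalg.norm(y)
    return Ro.from_matrix(np.column_stack([np.cross(y,z),y,z]))
E
python3 - <<'E'
from h import *
from scipy.optimize import least_squares
P=[]
for n in('scene','top'):
    p,d,X=load(n);hsv=cv2.cvtColor(p,cv2.COLOR_BGR2HSV)
    mm=((hsv[...,0]<9)|(hsv[...,0]>174))&(hsv[...,1]>130)&(d>0)&(X[...,2]>.075)&(X[...,2]<.2)&(np.hypot(X[...,0]-.63,X[...,1]-.143)<.07)
    P.append(X[mm]);print(mm.sum())
    # rack outline
    r=(X[...,2]>.008)&(X[...,2]<.2)&(np.hypot(X[...,0]-.61,X[...,1]-.19)<.17)&(d>0)
    nl,lab,st,ce=cv2.connectedComponentsWithStats(r.astype(np.uint8));i=1+st[1:,4].argmax();Q=X[lab==i]
    print('rack',cv2.minAreaRect((Q[:,:2]*1000).astype(np.float32)))
for Q in (P[0],P[1],np.vstack(P)):
    def res(v,Q=Q):
        a=np.array([.5*np.cos(v[2]),.5*np.sin(v[2]),.866]);w=Q-np.array([v[0],v[1],.12])
        return np.linalg.norm(np.cross(w,a),axis=1)-.026
    f=least_squares(res,[*np.median(Q,0)[:2],3.8],loss='soft_l1',f_scale=.001);x,y,z=f.x
    a=np.array([.5*np.cos(z),.5*np.sin(z),.866]);s=(Q-[x,y,.12])@a
    print('red',f.x,np.degrees(z),f.cost,np.percentile(s,[0,2,98,100]),'top at z.155',np.array([x,y,.12])+a*.035/.866)
E
```

```text
329
rack ((603.9824829101562, 200.08587646484375), (159.68826293945312, 255.1355743408203), 31.785757064819336)
67
rack ((626.7062377929688, 204.9908447265625), (153.5296630859375, 259.3739013671875), 31.3295841217041)
red [0.62301874 0.14305446 3.77157487] 216.0953221880815 0.0005784519471851736 [-0.04810508 -0.04534011  0.04092445  0.04402473] top at z.155 [0.60669002 0.1311494  0.155     ]
red [0.62658242 0.14077605 3.5230319 ] 201.8548590181612 0.0001369937587473635 [-0.0415166  -0.03853876  0.03757599  0.03910184] top at z.155 [0.60782691 0.13325354 0.155     ]
red [0.62337433 0.14334154 3.76893392] 215.94400696314688 0.0007340819262216156 [-0.04790997 -0.04466906  0.04089508  0.04422044] top at z.155 [0.60701424 0.13147964 0.155     ]
```

```bash
python3 - <<'E'
from h import *
from rig import robot
o=robot.get_obs()
az=np.radians(214);a=np.array([.5*np.cos(az),.5*np.sin(az),.866])
R1=toolR(-a,az+np.pi/2+np.pi if 0 else np.radians(-56))
p1=np.array([.607,.1315,.156])+a*.10;print(p1,R1.as_quat())
plan(o['position'],o['tool_rot'],p1,R1,15)
E
```

```text
[0.56554812 0.10354035 0.2426    ] [ 0.92371789  0.2824089   0.24751575 -0.07567316]
[0.0379, -0.0362, -0.0013, 0.26, 1.99, -1.01]
[0.0386, -0.0355, 0.0002, 0.26, 1.99, -1.01]
[0.0392, -0.0349, 0.0017, 0.26, 1.98, -1.01]
[0.0397, -0.0341, 0.0032, 0.26, 1.99, -1.01]
[0.0402, -0.0334, 0.0047, 0.27, 1.98, -1.01]
[0.0405, -0.0327, 0.0063, 0.26, 1.99, -1.01]
[0.0409, -0.0319, 0.0079, 0.27, 1.98, -1.01]
[0.0411, -0.0312, 0.0094, 0.26, 1.99, -1.01]
[0.0413, -0.0304, 0.011, 0.27, 1.98, -1.01]
[0.0414, -0.0296, 0.0126, 0.26, 1.99, -1.01]
[0.0415, -0.0288, 0.0141, 0.27, 1.98, -1.01]
[0.0415, -0.028, 0.0157, 0.26, 1.99, -1.02]
[0.0414, -0.0272, 0.0173, 0.27, 1.98, -1.01]
[0.0413, -0.0264, 0.0188, 0.26, 1.99, -1.02]
[0.041, -0.0257, 0.0204, 0.27, 1.98, -1.01]
end [0.5655 0.1036 0.2426] [ 0.9237  0.2824  0.2475 -0.0757] err mm [ 0.04 -0.01 -0.01] deg [-0.  0. -0.]
```

Request:
drive_tool --pt "0.038 -0.036 -0.002 0.3 2 -1 1" --pt "0.039 -0.035 0 0.3 2 -1 1" --pt "0.039 -0.035 0.001 0.3 2 -1 1" --pt "0.04 -0.034 0.003 0.3 2 -1 1" --pt "0.04 -0.033 0.005 0.3 2 -1 1"

```text
time: 0.72
position: [0.3221, -0.3601, 0.2308]
tool_rot: [0.975, 0.203, 0.084, -0.027]
ft_force: [0.0, -0.4, -0.0]
grip_width: 0.0871
```

Request:
drive_tool --pt "0.04 -0.033 0.006 0.3 2 -1 1" --pt "0.041 -0.032 0.008 0.3 2 -1 1" --pt "0.041 -0.031 0.009 0.3 2 -1 1" --pt "0.041 -0.03 0.011 0.3 2 -1 1" --pt "0.041 -0.03 0.012 0.3 2 -1 1"

```text
time: 1.35
position: [0.4432, -0.129, 0.2394]
tool_rot: [0.954, 0.243, 0.167, -0.054]
ft_force: [0.4, 0.8, -0.3]
grip_width: 0.0871
```

```bash
python3 - <<'E'
from h import *
from rig import robot
o=robot.get_obs();m=robot.camera_model('wrist');p,d=robot.camera('wrist')
print(o['time'],o['position'],o['q'],o['ft_force'])
np.savez('pics/w1.npz',p=p,d=d,**m);cv2.imwrite('pics/w1.png',p)
az=np.radians(214);a=np.array([.5*np.cos(az),.5*np.sin(az),.866])
R1=toolR(-a,np.radians(-56));p1=np.array([.607,.1315,.156])+a*.10
plan(o['position'],o['tool_rot'],p1,R1,5)
E
```

```text
1.35 [ 0.44317521 -0.12904711  0.23941634] [-0.76440683  0.226287    1.96756627  0.44035302  0.90727943  0.04019577] [ 0.36107039  0.84835483 -0.2621135 ]
[0.0412, -0.029, 0.0151, 0.22, 1.94, -1.04]
[0.0411, -0.0281, 0.0167, 0.22, 1.94, -1.04]
[0.0411, -0.0273, 0.0181, 0.22, 1.95, -1.04]
[0.0409, -0.0266, 0.0197, 0.22, 1.94, -1.04]
[0.0407, -0.0257, 0.0211, 0.22, 1.95, -1.05]
end [0.5655 0.1035 0.2426] [ 0.9237  0.2824  0.2476 -0.0757] err mm [ 0.   -0.01  0.  ] deg [ 0. -0.  0.]
```

View pics/w1.png

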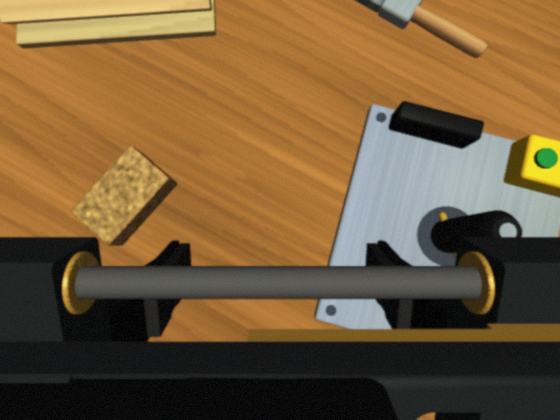

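Request:
drive_tool --pt "0.041 -0.029 0.015 0.2 1.9 -1 1" --pt "0.041 -0.028 0.017 0.2 1.9 -1 1" --pt "0.041 -0.027 0.018 0.2 1.9 -1 1" --pt "0.041 -0.027 0.02 0.2 2 -1 1" --pt "0.04 -0.025 0.021 0.2 2 -1 1"

```text
time: 2.02
position: [0.5656, 0.1025, 0.2412]
tool_rot: [0.924, 0.281, 0.247, -0.075]
ft_force: [1.2, -0.1, 0.7]
grip_width: 0.0872
```

```bash
python3 - <<'E'
from h import *
from rig import robot
# pin from w1
z=np.load('pics/w1.npz');p,d=z['p'],z['d'];X=cloud(p,d,z);hsv=cv2.cvtColor(p,cv2.COLOR_BGR2HSV)
b=(abs(hsv[...,0].astype(int)-22)<8)&(hsv[...,1]>120)&(hsv[...,2]>90)&(np.hypot(X[...,0]-.551,X[...,1]+.282)<.032)&(d>0)
Q=X[b];print('pin',len(Q),np.median(Q,0),np.degrees(np.arctan2(Q[:,1]+.282,Q[:,0]-.551)).round())
o=robot.get_obs();m=robot.camera_model('wrist');p,d=robot.camera('wrist')
print(o['time'],o['position'],o['tool_rot'],o['q'])
np.savez('pics/w2.npz',p=p,d=d,**m);cv2.imwrite('pics/w2.png',p)
E
```

```text
pin 58 [ 0.56463901 -0.26477819  0.02813144] [51. 52. 48. 36. 55. 52. 51. 49. 44. 32. 58. 55. 53. 53. 50. 49. 42. 59.
 55. 55. 51. 51. 48. 46. 30. 57. 58. 56. 55. 52. 50. 49. 28. 59. 59. 55.
 54. 51. 48. 44. 60. 58. 57. 55. 51. 48. 45. 27. 63. 58. 58. 57. 52. 54.
 63. 60. 57. 60.]
2.025 [0.56558675 0.10246144 0.24119493] [ 0.92428731  0.28084351  0.24733095 -0.07514846] [-0.21545195  0.3142024   1.90533317  0.64238302  0.64491168  0.2980811 ]
```

View pics/w2.png

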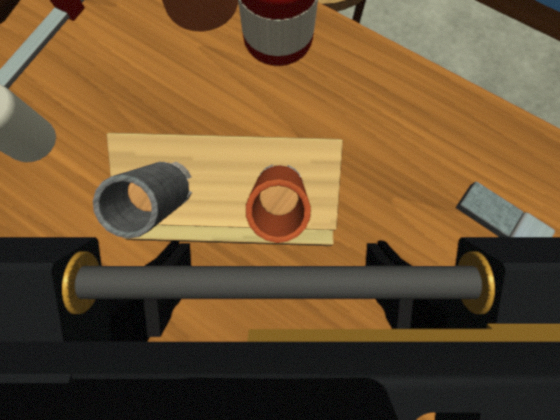

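```bash
cat > red.py <<'E'
from h import *
from scipy.optimize import least_squares
import sys
z=np.load(sys.argv[1]);p,d=z['p'],z['d'];X=cloud(p,d,z);hsv=cv2.cvtColor(p,cv2.COLOR_BGR2HSV)
near=np.hypot(X[...,0]-.62,X[...,1]-.18)<.2
w=near&(d>0)&(hsv[...,1]<150)&(hsv[...,0]>12)&(hsv[...,0]<30)&(X[...,2]>.03)&(X[...,2]<.1)
Q=X[w]
f=least_squares(lambda v:(Q@[np.cos(v[0])*np.sin(v[1]),np.sin(v[0])*np.sin(v[1]),np.cos(v[1])])-v[2],[3.74,.52,-.3],loss='soft_l1',f_scale=.001)
print('board n az,tilt',len(Q),np.degrees(f.x[:2]))
m=((hsv[...,0]<9)|(hsv[...,0]>174))&(hsv[...,1]>130)&(d>0)&(X[...,2]>.065)&(X[...,2]<.2)&(np.hypot(X[...,0]-.62,X[...,1]-.14)<.08)
P=X[m]
for az in (None,f.x[0],np.radians(214)):
    def res(v):
        b=v[2] if az is None else az
        a=np.array([.5*np.cos(b),.5*np.sin(b),.866]);r=np.linalg.norm(np.cross(P-[v[0],v[1],.12],a),axis=1)
        return np.where(abs(r-.026)<abs(r-.0205),r-.026,r-.0205)
    g=least_squares(res,[.623,.143,3.74],loss='soft_l1',f_scale=.0007);b=g.x[2] if az is None else az
    a=np.array([.5*np.cos(b),.5*np.sin(b),.866]);s=(P-[g.x[0],g.x[1],.12])@a
    L=np.percentile(s,98);print('sleeve',len(P),g.x[:2],np.degrees(b),g.cost,'top s',np.percentile(s,[1,90,95,98,100]),'top',np.array([g.x[0],g.x[1],.12])+a*L)
E
python3 red.py pics/w2.npz
```

```text
board n az,tilt 13701 [212.15286013  29.91395584]
sleeve 702 [0.62275294 0.14066807] 212.64862292543341 5.0191480548700416e-05 top s [-0.03959367  0.03485172  0.03746423  0.03815967  0.03971498] top [0.60668782 0.13037477 0.15304627]
sleeve 702 [0.62277236 0.14063534] 212.15286013366924 5.083465221214898e-05 top s [-0.03954913  0.03478578  0.0374368   0.0381992   0.03962546] top [0.60660204 0.13047091 0.15308051]
sleeve 702 [0.62269377 0.14077421] 214.0 5.575407045612941e-05 top s [-0.03970366  0.03494773  0.0373897   0.03822755  0.03995978] top [0.60684773 0.13008593 0.15310506]
```

```bash
cat > grasp.py <<'E'
from h import *
from rig import robot
import sys
o=robot.get_obs()
az=np.radians(212.2);a=np.array([.5*np.cos(az),.5*np.sin(az),.866]);R1=toolR(-a,az-1.5*np.pi+np.pi/1 -np.pi) if 0 else toolR(-a,np.radians(212.2-270))
top=np.array([.6066,.1304,.153])
print(o['time'],o['position'],o['ft_force'],o['grip_width'])
for s,n in eval(sys.argv[1]): plan(o['position'],o['tool_rot'],top+a*s,R1,n)
E
python3 grasp.py "[(.05,2),(-.039,5)]"
```

```text
2.075 [0.56634197 0.10672726 0.24137687] [ 1.23800896  2.32064631 -0.12587515] 0.08690693816092286
[-0.0019, 0.0011, 0.0249, -0.53, -0.05, 0.76]
[-0.002, 0.0009, 0.0249, -0.53, -0.04, 0.75]
end [0.5854 0.1171 0.1963] [ 0.928   0.2679  0.2487 -0.0718] err mm [ 0.07  0.   -0.02] deg [ 0. -0.  0.]
[-0.0008, 0.0008, 0.0278, -0.21, -0.02, 0.3]
[-0.0008, 0.0007, 0.0278, -0.21, -0.02, 0.3]
[-0.0008, 0.0006, 0.0277, -0.21, -0.02, 0.3]
[-0.0008, 0.0005, 0.0278, -0.21, -0.02, 0.31]
[-0.0007, 0.0003, 0.0277, -0.22, -0.01, 0.3]
end [0.6231 0.1408 0.1193] [ 0.928   0.2679  0.2487 -0.0718] err mm [ 0.01 -0.01 -0.05] deg [ 0. -0.  0.]
```

Request:
drive_tool --pt "-0.002 0.001 0.025 -0.5 0 0.8 1" --pt "-0.002 0.001 0.025 -0.5 0 0.7 1" --pt "0 0 0 0 0 0 1"

```text
time: 2.45
position: [0.5831, 0.1116, 0.1942]
tool_rot: [0.929, 0.267, 0.247, -0.071]
ft_force: [0.3, -0.7, 0.4]
grip_width: 0.0874
```

```bash
python3 - <<'E'
from h import *
from rig import robot
m=robot.camera_model('wrist');p,d=robot.camera('wrist');np.savez('pics/w3.npz',p=p,d=d,**m)
E
python3 red.py pics/w3.npz; python3 grasp.py "[(-.039,5)]"
```

```text
board n az,tilt 18089 [212.14152227  29.93831324]
sleeve 1186 [0.62283404 0.14062003] 212.4798938145566 0.00010405140695137128 top s [-0.04329663  0.03632203  0.03775435  0.03838354  0.09055689] top [0.60664424 0.13031398 0.15324015]
sleeve 1186 [0.62285016 0.14058996] 212.14152226900686 0.00010462571500763828 top s [-0.04329552  0.03629055  0.03774266  0.0384289   0.09067418] top [0.60658059 0.13036764 0.15327943]
sleeve 1186 [0.62277202 0.14073273] 214.0 0.0001135166650434849 top s [-0.0432761   0.03635219  0.03769529  0.0385217   0.09002022] top [0.60680405 0.1299622  0.15335979]
2.5 [0.58360068 0.11116412 0.19526594] [-0.03894027  0.91545979 -0.41674047] 0.08677227472306853
[0.001, -0.0008, 0.0181, 0.02, 0.04, -0.03]
[0.001, -0.0009, 0.0181, 0.03, 0.03, -0.03]
[0.0009, -0.0008, 0.0181, 0.02, 0.04, -0.03]
[0.0009, -0.0008, 0.0181, 0.03, 0.03, -0.03]
[0.001, -0.0008, 0.018, 0.02, 0.04, -0.03]
end [0.6231 0.1408 0.1193] [ 0.928   0.2678  0.2487 -0.0718] err mm [-0.04  0.03 -0.06] deg [ 0. -0. -0.]
```

Request:
drive_tool --pt "0.003 -0.003 0.01 0 0 0 1" --pt "0.002 -0.001 0.018 0 0.1 0 1" --pt "0 0 0.02 0 0 0 1" --pt "0 0 0 0 0 0 1"

```text
time: 3.0
position: [0.606, 0.1297, 0.1554]
tool_rot: [0.929, 0.266, 0.248, -0.071]
ft_force: [-0.8, -0.0, 0.6]
grip_width: 0.0873
```

```bash
python3 grasp.py "[(-.039,3)]"
```

```text
3.0 [0.60602208 0.12971013 0.15543373] [-0.84481442 -0.01850628  0.64054906] 0.08728824071918807
[-0.0001, -0.0001, 0.0138, 0.04, 0.03, -0.05]
[-0.0002, -0.0001, 0.0139, 0.05, 0.02, -0.06]
[-0.0001, -0.0001, 0.0138, 0.04, 0.03, -0.05]
end [0.6231 0.1408 0.1193] [ 0.928   0.2678  0.2487 -0.0718] err mm [-0.04  0.02 -0.05] deg [ 0. -0. -0.]
```

Aligned; go in and grip.

Request:
drive_tool --pt "0 0 0.014 0 0 0 1" --pt "0 0 0.014 0 0 0 1" --pt "0 0 0.014 0 0 0 1" --pt "0 0 0 0 0 0 0.62" --pt "0 0 0 0 0 0 0.5" --squeeze 25

```text
time: 3.62
position: [0.624, 0.1403, 0.1205]
tool_rot: [0.928, 0.266, 0.249, -0.07]
ft_force: [-0.2, 1.0, -0.0]
grip_width: 0.0742
```

Request:
drive_tool --pt "0 0 0 0 0 0 0.4" --pt "0 0 0 0 0 0 0.4" --pt "0 0 0 0 0 0 0.4"

```text
time: 4.0
position: [0.6239, 0.1404, 0.121]
tool_rot: [0.928, 0.266, 0.249, -0.071]
ft_force: [-2.3, 0.2, 1.7]
grip_width: 0.0521
```

Request:
drive_tool --pt "0 0 0 0 0 0 0.4" --pt "0 0 -0.005 0 0 0 0.4" --pt "0 0 -0.01 0 0 0 0.4" --pt "0 0 -0.015 0 0 0 0.4"

```text
time: 4.5
position: [0.6111, 0.1321, 0.1469]
tool_rot: [0.929, 0.266, 0.249, -0.07]
ft_force: [2.7, 3.0, -3.8]
grip_width: 0.052
```

Request:
drive_tool --pt "0 0 -0.015 0 0 0 0.4" --pt "0 0 -0.02 0 0 0 0.4" --pt "0 0 -0.02 0 0 0 0.4" --pt "0 0 -0.02 0 0 0 0.4" --pt "0 0 -0.015 0 0 0 0.4"

```text
time: 5.12
position: [0.5712, 0.1082, 0.2253]
tool_rot: [0.929, 0.266, 0.249, -0.07]
ft_force: [0.8, -0.6, -2.8]
grip_width: 0.052
```

```bash
cat > goal.py <<'E'
from h import *
from rig import robot
import sys
# args: x y z yawdeg n
x,y,z,yaw,n=map(float,sys.argv[1:6])
o=robot.get_obs();print(o['time'],o['position'],o['tool_rot'],o['ft_force'],o['moment'],o['grip_width'],'q',o['q'].round(2) if hasattr(o['q'],'round') else o['q'])
plan(o['position'],o['tool_rot'],np.array([x,y,z]),toolR([0,0,-1],np.radians(yaw)),int(n))
E
python3 goal.py .551 -.282 .24 -57.8 16
```

```text
5.125 [0.57121293 0.10823091 0.2252594 ] [ 0.92860882  0.26630632  0.24867206 -0.0702055 ] [ 0.80774657 -0.59553834 -2.75191474] [-0.35545207  0.48568837 -0.0016178 ] 0.051991854894228424 q [-0.19  0.35  1.92  0.66  0.58  0.32]
[-0.0117, 0.02, -0.0077, 0.01, -1.87, -0.01]
[-0.0119, 0.02, -0.0074, 0.01, -1.87, -0.01]
[-0.0122, 0.02, -0.007, 0.01, -1.87, -0.01]
[-0.0124, 0.02, -0.0066, 0.01, -1.87, -0.01]
[-0.0126, 0.02, -0.0062, 0.01, -1.87, -0.01]
[-0.0128, 0.02, -0.0058, 0.01, -1.87, -0.01]
[-0.013, 0.02, -0.0053, 0.01, -1.87, -0.01]
[-0.0132, 0.02, -0.0049, 0.01, -1.87, -0.01]
[-0.0133, 0.02, -0.0045, 0.01, -1.87, -0.01]
[-0.0134, 0.02, -0.0041, 0.01, -1.87, -0.01]
[-0.0136, 0.02, -0.0036, 0.01, -1.87, -0.02]
[-0.0137, 0.02, -0.0032, 0.01, -1.88, -0.01]
[-0.0138, 0.02, -0.0027, 0.01, -1.87, -0.02]
[-0.0139, 0.02, -0.0023, 0.01, -1.88, -0.01]
[-0.0139, 0.02, -0.0018, 0.01, -1.87, -0.02]
[-0.014, 0.02, -0.0013, 0.02, -1.88, -0.01]
end [ 0.5511 -0.282   0.24  ] [ 0.9608  0.2773 -0.     -0.    ] err mm [-0.05  0.02  0.03] deg [-0.  0. -0.]
```

Request:
drive_tool --pt "-0.012 0.02 -0.012 0 -1.9 0 0.4" --pt "-0.012 0.02 -0.012 0 -1.9 0 0.4" --pt "-0.012 0.02 -0.011 0 -1.9 0 0.4" --pt "-0.012 0.02 -0.008 0 -1.9 0 0.4" --pt "-0.013 0.02 -0.006 0 -1.9 0 0.4"

```text
time: 5.75
position: [0.5595, -0.0178, 0.2418]
tool_rot: [0.946, 0.271, 0.17, -0.048]
ft_force: [-0.4, 1.1, -3.8]
grip_width: 0.0517
```

Request:
drive_tool --pt "-0.013 0.02 -0.006 0 -1.9 0 0.4" --pt "-0.013 0.02 -0.005 0 -1.9 0 0.4" --pt "-0.013 0.02 -0.005 0 -1.9 0 0.4" --pt "-0.013 0.02 -0.004 0 -1.9 0 0.4" --pt "-0.013 0.02 -0.004 0 -1.9 0 0.4"

```text
time: 6.38
position: [0.5544, -0.1395, 0.246]
tool_rot: [0.957, 0.274, 0.092, -0.025]
ft_force: [0.4, 0.6, -3.5]
grip_width: 0.0523
```

```bash
python3 goal.py .551 -.282 .25 -57.8 6
```

```text
6.375 [ 0.55437319 -0.13948545  0.24603988] [ 0.95702645  0.27401801  0.09152546 -0.0252506 ] [ 0.43033177  0.62524681 -3.49182424] [-0.12566999  0.16355822 -0.00198476] 0.0522597422697841 q [-0.53  0.38  1.64  0.2   1.04  0.39]
[-0.0127, 0.0199, -0.0031, 0.02, -1.82, -0.04]
[-0.0128, 0.0198, -0.0027, 0.02, -1.82, -0.04]
[-0.0129, 0.0198, -0.0023, 0.02, -1.81, -0.04]
[-0.013, 0.0198, -0.0019, 0.02, -1.82, -0.04]
[-0.013, 0.0199, -0.0014, 0.02, -1.81, -0.04]
[-0.0131, 0.0198, -0.0011, 0.03, -1.82, -0.04]
end [ 0.551 -0.282  0.25 ] [ 0.9608  0.2773 -0.     -0.    ] err mm [ 0.03  0.01 -0.04] deg [-0.  0. -0.]
```

Request:
drive_tool --pt "-0.013 0.02 -0.003 0 -1.8 0 0.4" --pt "-0.013 0.02 -0.003 0 -1.8 0 0.4" --pt "-0.013 0.02 -0.002 0 -1.8 0 0.4" --pt "-0.013 0.02 -0.002 0 -1.8 0 0.4" --pt "-0.013 0.02 -0.001 0 -1.8 0 0.4"

```text
time: 7.0
position: [0.5519, -0.2596, 0.2485]
tool_rot: [0.961, 0.275, 0.016, -0.004]
ft_force: [0.0, 0.2, -2.6]
grip_width: 0.0517
```

Request:
drive_tool --pt "-0.013 0.02 -0.001 0 -1.8 0 0.4" --pt "0 0 0 0 0 0 0.4"

```text
time: 7.25
position: [0.552, -0.284, 0.249]
tool_rot: [0.962, 0.274, 0.002, 0.001]
ft_force: [0.7, 0.6, -2.7]
grip_width: 0.0519
```

```bash
python3 goal.py .551 -.282 .25 -57.8 1; python3 - <<'E'
from h import *
from rig import robot
for n in('scene','wrist','top'):
    m=robot.camera_model(n);p,d=robot.camera(n);np.savez(f'pics/h_{n}.npz',p=p,d=d,**m)
    if n!='wrist':
        c=np.round(m['R']@[.551,-.282,.17]+m['t'],4);u=int(m['fx']*c[0]/c[2]+m['cx']);v=int(m['fy']*c[1]/c[2]+m['cy']);print(u,v)
        if n=='scene':A=cv2.resize(p[v-50:v+50,u-40:u+40],None,fx=6,fy=6,interpolation=cv2.INTER_CUBIC);print('crop origin',u-40,v-50)
cv2.imwrite('pics/h1.png',A)
E
```

```text
7.25 [ 0.55197564 -0.28402831  0.24899815] [0.96159217 0.27447183 0.0021877  0.00096521] [ 0.72328795  0.56781182 -2.66865898] [ 0.00031957 -0.01737034 -0.05425696] 0.05192968319505425 q [-0.66  0.49  1.42  0.    1.23  0.36]
[0.0002, -0.0022, -0.001, 0.18, -0.21, -0.34]
end [ 0.551  -0.2821  0.25  ] [ 0.9608  0.2773 -0.     -0.    ] err mm [0.02 0.05 0.01] deg [-0. -0.  0.]
199 199
crop origin 159 149
347 207
```

View pics/h1.png

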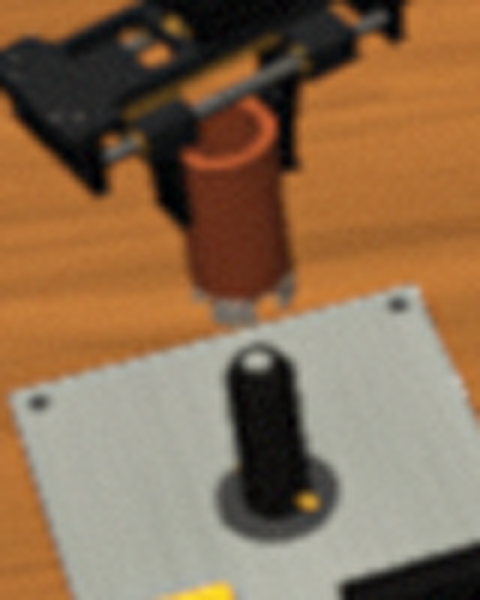

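```bash
python3 - <<'E'
from h import *
from scipy.optimize import least_squares
T=np.array([.552,-.284])
for n in('h_scene','h_top','h_wrist','w1','scene','top'):
    z=np.load(f'pics/{n}.npz');p,d=z['p'],z['d'];X=cloud(p,d,z);hsv=cv2.cvtColor(p,cv2.COLOR_BGR2HSV).astype(int)
    D0=np.hypot(X[...,0]-.551,X[...,1]+.282);g=(D0<.035)&(d>0)
    D=X[g&(X[...,2]>.035)&(X[...,2]<.108)&(hsv[...,2]<80)]
    if len(D)>20:
        f=least_squares(lambda v:np.hypot(D[:,0]-v[0],D[:,1]-v[1])-.019,[.551,-.282],loss='soft_l1',f_scale=.001);print(n,'drum',len(D),f.x.round(4),f.cost)
    if n[0]=='h':
        S=X[g&(X[...,2]>.19)&(X[...,2]<.285)&((hsv[...,0]<9)|(hsv[...,0]>174))&(hsv[...,1]>130)]
        if len(S)>20:
            def res(v):
                a=np.array([v[2],v[3],1]);a/=np.linalg.norm(a);r=np.linalg.norm(np.cross(S-[v[0],v[1],.24],a),axis=1);return np.where(r>.0235,r-.026,r-.0205)
            f=least_squares(res,[.552,-.284,0,0],loss='soft_l1',f_scale=.001);print(n,'sleeve@.24',len(S),f.x.round(4),f.cost,'z',S[:,2].min(),S[:,2].max())
        N=X[g&(X[...,2]>.168)&(X[...,2]<.21)&(hsv[...,1]<90)]
        r=np.hypot(*(N[:,:2]-T).T);k=(r>.016)&(r<.031);a=np.degrees(np.arctan2(*(N[k,:2]-T).T[::-1]))
        print(n,'teeth ang',np.sort(a.round()).tolist(),N[k,2].round(3).min() if k.any() else '')
    b=X[(abs(hsv[...,0]-22)<8)&(hsv[...,1]>120)&(hsv[...,2]>90)&(D0<.034)&(X[...,2]<.05)&(d>0)]
    if len(b): print(n,'pin pts',len(b),b.mean(0).round(4))
E
```

```text
h_scene drum 176 [ 0.5488 -0.2805] 0.00016111403150139079
h_scene sleeve@.24 310 [ 0.5524 -0.2846 -0.0504  0.0369] 0.0002561839438168681 z 0.19602572713098276 0.2842622817473116
h_scene teeth ang [-36.0, -35.0, -34.0, -34.0, -26.0, -21.0, -21.0, -19.0, -18.0, -15.0, -13.0, -12.0, -11.0, -10.0, -8.0, -8.0, -4.0, -3.0, -1.0, -1.0, 0.0, 1.0, 4.0, 5.0, 6.0, 7.0, 8.0, 12.0, 12.0, 58.0, 62.0, 63.0] 0.175
h_scene pin pts 9 [ 0.563  -0.2648  0.028 ]
h_top teeth ang [] 
h_wrist drum 342 [ 0.5499 -0.2821] 1.8503706795664392e-06
h_wrist sleeve@.24 3086 [ 0.5506 -0.2827  0.0019 -0.0086] 0.00019728328883867444 z 0.19266609280058755 0.2849536748779284
h_wrist teeth ang [-180.0, -179.0, -178.0, -178.0, -178.0, -178.0, -177.0, -176.0, -176.0, -176.0, -174.0, -174.0, -174.0, -174.0, -174.0, -173.0, -172.0, -172.0, -172.0, -172.0, -172.0, -170.0, -170.0, -170.0, -170.0, -170.0, -165.0, -163.0, -161.0, -159.0, -148.0, -146.0, -144.0, -143.0, -141.0, -137.0, -137.0, -137.0, -137.0, -136.0, -136.0, -136.0, -136.0, -135.0, -135.0, -135.0, -134.0, -134.0, -134.0, -133.0, -133.0, -132.0, -132.0, -132.0, -13
[... 1096 characters left out ...]
2.0, 72.0, 73.0, 73.0, 73.0, 73.0, 74.0, 74.0, 75.0, 76.0, 76.0, 76.0, 76.0, 77.0, 78.0, 78.0, 79.0, 79.0, 79.0, 80.0, 80.0, 80.0, 81.0, 81.0, 82.0, 82.0, 82.0, 82.0, 83.0, 83.0, 84.0, 84.0, 84.0, 85.0, 85.0, 85.0, 85.0, 86.0, 86.0, 87.0, 87.0, 87.0, 87.0, 88.0, 88.0, 90.0, 90.0, 90.0, 90.0, 91.0, 92.0, 92.0, 93.0, 93.0, 94.0, 94.0, 94.0, 94.0, 97.0, 99.0, 102.0, 103.0, 105.0, 176.0, 178.0, 178.0, 179.0] 0.176
h_wrist pin pts 58 [ 0.5654 -0.2653  0.0277]
w1 drum 978 [ 0.5499 -0.2822] 4.339284215143719e-05
w1 pin pts 58 [ 0.5648 -0.2648  0.0272]
scene drum 177 [ 0.5491 -0.2802] 0.00016162892041240228
scene pin pts 9 [ 0.5633 -0.2647  0.0283]
top drum 34 [ 0.5519 -0.2839] 9.465093706212918e-06
```

```bash
python3 goal.py .5513 -.2834 .205 -57.8 3
```

```text
7.4 [ 0.55107389 -0.28119965  0.24885189] [ 9.61352141e-01  2.75314944e-01  1.90115338e-03 -3.58917721e-04] [ 1.49222771e-03 -2.46099107e-02 -3.94126849e+00] [ 0.03031704 -0.03441395  0.01967717] 0.05195964201210294 q [-0.65  0.49  1.42  0.    1.23  0.36]
[-0.0004, 0.0007, 0.0146, 0.01, -0.07, -0.08]
[-0.0004, 0.0006, 0.0146, 0.01, -0.08, -0.08]
[-0.0003, 0.0007, 0.0146, 0.0, -0.07, -0.08]
end [ 0.5513 -0.2834  0.205 ] [0.9608 0.2773 0.     0.    ] err mm [-0.    0.03 -0.05] deg [ 0. -0.  0.]
```

Request:
drive_tool --pt "0 0 0.01 0 0 0 0.4" --pt "0 0 0.014 0 0 0 0.4" --pt "0 0 0.01 0 0 0 0.4" --pt "0 0 0 0 0 0 0.4" --pt "0 0 0 0 0 0 0.4"

```text
time: 8.02
position: [0.5518, -0.282, 0.2153]
tool_rot: [0.961, 0.275, 0.002, 0.001]
ft_force: [-0.0, -0.2, -3.3]
grip_width: 0.0519
```

```bash
cat > rel.py <<'E'
from h import *
from rig import robot
from scipy.optimize import least_squares
for i in range(3):
    o=robot.get_obs();z=robot.camera_model('wrist');p,d=robot.camera('wrist');t=o['position']
    X=cloud(p,d,z);hsv=cv2.cvtColor(p,cv2.COLOR_BGR2HSV).astype(int)
    g=(np.hypot(X[...,0]-.551,X[...,1]+.282)<.04)&(d>0)
    D=X[g&(X[...,2]>.035)&(X[...,2]<.108)&(hsv[...,2]<80)]
    S=X[g&(X[...,2]>t[2]-.05)&(X[...,2]<t[2]+.032)&((hsv[...,0]<9)|(hsv[...,0]>174))&(hsv[...,1]>130)]
    S=S[np.hypot(*(S[:,:2]-t[:2]).T)>.0235]
    f=least_squares(lambda v:np.hypot(D[:,0]-v[0],D[:,1]-v[1])-.019,[.551,-.282],loss='soft_l1',f_scale=.001)
    r=lambda v:np.hypot(S[:,0]-v[0]-(S[:,2]-t[2]+.07)*v[2],S[:,1]-v[1]-(S[:,2]-t[2]+.07)*v[3])-.026
    s=least_squares(r,[.551,-.282,0,0],loss='soft_l1',f_scale=.001)
    dw=f.x-s.x[:2];print(o['time'],t.round(4),o['tool_rot'].round(4),'F',o['ft_force'].round(1),'drum',len(D),f.x.round(4),'slv bottom',len(S),s.x.round(4),'move mm',(dw*1000).round(2),'tool',(Ro.from_quat(o['tool_rot']).inv().apply([*dw,0])*1000).round(2))
np.savez('pics/rel.npz',p=p,d=d,**z);cv2.imwrite('pics/rel.png',p)
E
python3 rel.py
```

```text
8.025 [ 0.5518 -0.282   0.2153] [9.613e-01 2.754e-01 2.300e-03 6.000e-04] F [-0.  -0.2 -3.3] drum 377 [ 0.5499 -0.2821] slv bottom 1468 [ 5.508e-01 -2.819e-01  2.000e-04 -6.200e-03] move mm [-0.84 -0.16] tool [-0.8 -0.3 -0. ]
8.075 [ 0.5519 -0.2821  0.2156] [9.613e-01 2.753e-01 2.500e-03 9.000e-04] F [ 0.5 -0.1 -3.5] drum 375 [ 0.5499 -0.2821] slv bottom 1492 [ 0.5509 -0.282   0.     -0.0068] move mm [-0.96 -0.11] tool [-0.87 -0.41 -0.  ]
8.125 [ 0.552  -0.2821  0.2158] [0.9613 0.2753 0.0025 0.001 ] F [ 0.8 -0.4 -3.5] drum 372 [ 0.5499 -0.2821] slv bottom 1501 [ 5.509e-01 -2.821e-01  4.000e-04 -7.000e-03] move mm [-0.97 -0.07] tool [-0.87 -0.45 -0.01]
```

Request:
drive_tool --pt "-0.0009 -0.0004 0.01 0 -0.25 0 0.4" --pt "0 0 0.01 0 0 0 0.4" --pt "0 0 0.01 0 0 0 0.4" --pt "0 0 0 0 0 0 0.4"

```text
time: 8.68
position: [0.5501, -0.2816, 0.1838]
tool_rot: [0.961, 0.275, -0.001, 0.0]
ft_force: [0.5, -1.0, -1.8]
grip_width: 0.0523
```

```bash
python3 rel.py
```

```text
8.675 [ 0.5501 -0.2816  0.1838] [ 9.614e-01  2.753e-01 -7.000e-04  1.000e-04] F [ 0.5 -1.  -1.8] drum 340 [ 0.55   -0.2822] slv bottom 1490 [ 0.5486 -0.2816  0.0062 -0.0062] move mm [ 1.41 -0.59] tool [ 0.88  1.25 -0.  ]
8.725 [ 0.5504 -0.2818  0.1844] [ 9.614e-01  2.753e-01 -4.000e-04  4.000e-04] F [-0.  -0.2 -3. ] drum 328 [ 0.5499 -0.2821] slv bottom 1521 [ 0.549  -0.2818  0.0054 -0.0058] move mm [ 0.96 -0.31] tool [ 0.65  0.77 -0.  ]
8.775 [ 0.5507 -0.282   0.185 ] [ 9.614e-01  2.753e-01 -1.000e-04  9.000e-04] F [ 0.8  0.6 -3. ] drum 325 [ 0.55   -0.2822] slv bottom 1469 [ 0.5493 -0.2821  0.0048 -0.0051] move mm [ 0.66 -0.08] tool [0.52 0.42 0.  ]
```

Request:
drive_tool --pt "0.0003 0.0002 0.01 0 0 0 0.4" --pt "0 0 0.01 0 0 0 0.4" --pt "0 0 0.01 0 0 0 0.4" --pt "0 0 0.01 0 0 0 0.4" --pt "0 0 0.01 0 0 0 0.4"

```text
time: 9.45
position: [0.551, -0.2821, 0.1344]
tool_rot: [0.961, 0.275, -0.0, 0.001]
ft_force: [0.6, -0.3, -3.4]
grip_width: 0.052
```

Request:
drive_tool --pt "0 0 0 0 0 0 0.4" --pt "0 0 0 0 0 0 0.4"

```text
time: 9.7
position: [0.5513, -0.2823, 0.1354]
tool_rot: [0.961, 0.275, 0.0, 0.001]
ft_force: [0.7, -0.4, -3.6]
grip_width: 0.0519
```

No side load. Down towards the pin (expected at TCP about 0.101–0.103).

Request:
drive_tool --pt "0 0 0.008 0 0 0 0.4" --pt "0 0 0.008 0 0 0 0.4" --pt "0 0 0.006 0 0 0 0.4" --pt "0 0 0.004 0 0 0 0.4" --pt "0 0 0 0 0 0 0.4"

```text
time: 10.32
position: [0.5509, -0.2821, 0.1088]
tool_rot: [0.961, 0.275, -0.0, 0.001]
ft_force: [-0.6, 0.0, -2.7]
grip_width: 0.0519
```

Request:
drive_tool --pt "0 0 0.002 0 0 0 0.4" --pt "0 0 0.002 0 0 0 0.4" --pt "0 0 0.001 0 0 0 0.4" --pt "0 0 0 0 0 0 0.4"

```text
time: 10.82
position: [0.5511, -0.2822, 0.1042]
tool_rot: [0.961, 0.275, 0.0, 0.001]
ft_force: [0.4, 0.0, -3.0]
grip_width: 0.0519
```

Request:
drive_tool --pt "0 0 0.001 0 0 0 0.4" --pt "0 0 0 0 0 0 0.4"

```text
time: 11.08
position: [0.5511, -0.2822, 0.1032]
tool_rot: [0.961, 0.275, 0.0, 0.001]
ft_force: [0.8, 0.6, -3.1]
grip_width: 0.0523
```

Request:
drive_tool --pt "0 0 0.001 0 0 0 0.4" --pt "0 0 0 0 0 0 0.4"

```text
time: 11.32
position: [0.551, -0.2822, 0.1021]
tool_rot: [0.961, 0.275, -0.0, 0.001]
ft_force: [0.0, -0.0, -2.7]
grip_width: 0.052
```

Request:
drive_tool --pt "0 0 0.001 0 0 0 0.4" --pt "0 0 0 0 0 0 0.4"

```text
time: 11.58
position: [0.5512, -0.2823, 0.1015]
tool_rot: [0.961, 0.275, 0.0, 0.001]
ft_force: [-0.1, 0.2, -1.7]
grip_width: 0.052
```

Request:
drive_tool --pt "0 0 0.001 0 0 0 0.4" --pt "0 0 0 0 0 0 0.4"

```text
time: 11.82
position: [0.5514, -0.2823, 0.1011]
tool_rot: [0.961, 0.275, 0.0, 0.001]
ft_force: [-0.2, 0.9, 5.2]
grip_width: 0.0522
```

Request:
drive_tool --pt "0 0 0 0 0 -2 0.4" --pt "0 0 0 0 0 -2 0.4" --pt "0 0 0 0 0 -2 0.4" --pt "0 0 0 0 0 0 0.4"

```text
time: 12.32
position: [0.5511, -0.2822, 0.0996]
tool_rot: [0.946, 0.326, 0.0, 0.001]
ft_force: [0.4, -1.3, -0.5]
grip_width: 0.052
```

Request:
drive_tool --pt "0 0 0 0 0 -1.5 0.4" --pt "0 0 0 0 0 -1.5 0.4" --pt "0 0 0 0 0 0 0.4"

```text
time: 12.7
position: [0.5507, -0.2818, 0.0997]
tool_rot: [0.937, 0.35, -0.0, 0.0]
ft_force: [0.8, 0.2, -2.5]
grip_width: 0.0517
```

Request:
drive_tool --pt "0 0 0 0 0 -1.5 0.4" --pt "0 0 0 0 0 -1.5 0.4" --pt "0 0 0 0 0 0 0.4"

```text
time: 13.08
position: [0.5508, -0.282, 0.1]
tool_rot: [0.927, 0.374, -0.0, 0.001]
ft_force: [-0.2, 0.1, -2.2]
grip_width: 0.0524
```

Request:
drive_tool --pt "0 0 0.0015 0 0 0 0.4" --pt "0 0 0.0015 0 0 0 0.4" --pt "0 0 0 0 0 0 0.4"

```text
time: 13.45
position: [0.551, -0.2822, 0.097]
tool_rot: [0.927, 0.374, -0.0, 0.001]
ft_force: [-0.0, -0.1, -2.2]
grip_width: 0.0522
```

Request:
drive_tool --pt "0 0 0.001 0 0 0 0.4" --pt "0 0 0.001 0 0 0 0.4" --pt "0 0 0 0 0 0 0.4"

```text
time: 13.82
position: [0.5511, -0.2822, 0.0952]
tool_rot: [0.927, 0.374, -0.0, 0.001]
ft_force: [0.1, -0.1, -3.4]
grip_width: 0.0518
```

It is going down freely over the pin.

Request:
drive_tool --pt "0 0 0.0015 0 0 0 0.4" --pt "0 0 0.0015 0 0 0 0.4" --pt "0 0 0 0 0 0 0.4"

```text
time: 14.2
position: [0.551, -0.2822, 0.0921]
tool_rot: [0.927, 0.374, -0.0, 0.001]
ft_force: [0.6, -0.8, -4.1]
grip_width: 0.052
```

Request:
drive_tool --pt "0 0 0.001 0 0 0 0.4" --pt "0 0 0.001 0 0 0 0.4" --pt "0 0 0 0 0 0 0.4"

```text
time: 14.58
position: [0.551, -0.2822, 0.0901]
tool_rot: [0.927, 0.374, -0.0, 0.001]
ft_force: [-0.2, -0.4, -3.2]
grip_width: 0.052
```

Request:
drive_tool --pt "0 0 0.001 0 0 0 0.4" --pt "0 0 0 0 0 0 0.4"

```text
time: 14.82
position: [0.5512, -0.2823, 0.0898]
tool_rot: [0.927, 0.374, 0.0, 0.001]
ft_force: [-1.4, -0.0, 0.8]
grip_width: 0.0519
```

Request:
drive_tool --pt "0 0 0.001 0 0 0 0.4" --pt "0 0 0 0 0 0 0.4" --pt "0 0 0 0 0 0 0.4"

```text
time: 15.2
position: [0.5512, -0.2823, 0.0897]
tool_rot: [0.927, 0.374, 0.0, 0.001]
ft_force: [-2.4, 1.4, 6.5]
grip_width: 0.0519
```

Request:
drive_tool --pt "0 0 -0.0007 0 0 0 0.4" --pt "0 0 0 0 0 0 0.62" --pt "0 0 0 0 0 0 0.75" --pt "0 0 0 0 0 0 0.9" --pt "0 0 0 0 0 0 0.9"

```text
time: 15.82
position: [0.5513, -0.2824, 0.0887]
tool_rot: [0.927, 0.374, 0.0, 0.001]
ft_force: [0.7, 0.3, -0.1]
grip_width: 0.0745
```

Request:
drive_tool --pt "0 0 -0.01 0 0 0 0.9" --pt "0 0 -0.02 0 0 0 0.9" --pt "0 0 -0.03 0 0 0 0.9" --pt "0 0 -0.03 0 0 0 0.9" --pt "0 0 -0.03 0 0 0 0.9"

```text
time: 16.45
position: [0.5511, -0.282, 0.2107]
tool_rot: [0.927, 0.374, 0.0, 0.001]
ft_force: [0.1, -0.1, -1.4]
grip_width: 0.0784
```

Request:
drive_tool --pt "-0.05 0 -0.03 0 0 0 0.9" --pt "-0.05 0 0 0 0 0 0.9" --pt "-0.03 0 0 0 0 0 0.9" --pt "0 0 0 0 0 0 0.9" --pt "0 0 0 0 0 0 0.9"

```text
time: 17.08
position: [0.4578, -0.3718, 0.2394]
tool_rot: [0.927, 0.374, 0.0, 0.001]
ft_force: [0.2, 0.3, 0.1]
grip_width: 0.0785
```

```bash
python3 - <<'E'
from h import *
from rig import robot
from scipy.optimize import least_squares
o=robot.get_obs();print(o['time'],o['position'],o['ft_force'],o['grip_width'])
im=[]
for n in('wrist','scene'):
    z=robot.camera_model(n);p,d=robot.camera(n);X=cloud(p,d,z);hsv=cv2.cvtColor(p,cv2.COLOR_BGR2HSV).astype(int)
    g=(np.hypot(X[...,0]-.551,X[...,1]+.282)<.04)&(d>0)
    S=X[g&(X[...,2]>.03)&((hsv[...,0]<9)|(hsv[...,0]>174))&(hsv[...,1]>130)];print(n,len(S),np.percentile(S[:,2],[1,50,90,95,98,100]).round(4),'rim',S[S[:,2]>.12].mean(0) if (S[:,2]>.12).any() else '')
    c=z['R']@[.551,-.282,.08]+z['t'];u=int(z['fx']*c[0]/c[2]+z['cx']);v=int(z['fy']*c[1]/c[2]+z['cy']);print(u,v)
    h=130 if n=='wrist' else 50
    cr=p[max(v-h,0):v+h,max(0,u-h):u+h];im.append(cv2.resize(cr,(390,390),interpolation=cv2.INTER_CUBIC))
cv2.imwrite('pics/fin.png',np.hstack(im));cv2.imwrite('pics/fin_scene.png',p)
E
```

```text
17.075 [ 0.45783479 -0.37180012  0.23943873] [0.17597152 0.27643547 0.07750116] 0.0784603447605323
wrist 624 [0.052  0.1131 0.1251 0.1261 0.1269 0.1283] rim [ 0.55243412 -0.28200586  0.1240712 ]
277 46
scene 256 [0.04   0.0971 0.1247 0.128  0.1299 0.1333] rim [ 0.55769817 -0.28342626  0.12498812]
202 219
```

View pics/fin.png

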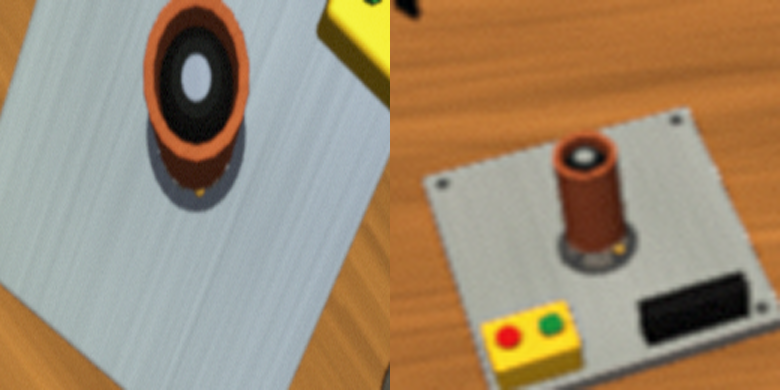

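View pics/fin_scene.png

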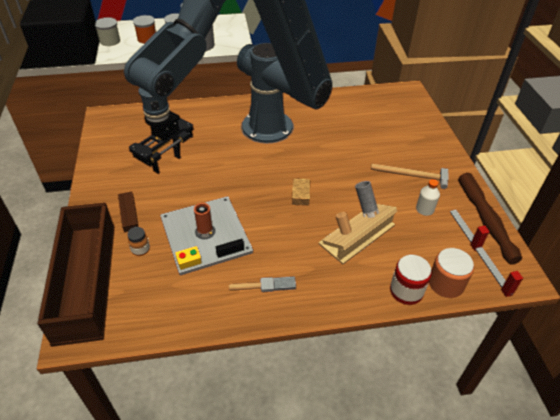

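The crops show the sleeve upright on the plate, with the brass pin showing in a notch at about (200,190) on the left and (620,248) on the right. The rim is at z ≈ 0.128 m, which is the height for fully home. In the full view, the grey sleeve is still on its peg at (367,198) and the other things have not moved.

```bash
python3 -c "
from rig import robot
print(robot.hand_in())"
```

```text
the job is handed in; nothing more can be done
None
```

The red sleeve is fully home on the drum and released, and I handed the job in at about 17 s of the 72 s allowed.

- **How it went:** I gripped the sleeve along the peg's slant and drew it off. I then lowered it over the drum until it rested on the pin, at about 8 N. A turn of about 12° by feel removed that load. I lowered it another 11–12 mm in small steps until it met the plate, pressed to about 10 N, eased off and opened the gripper.
- **Last checks:** The wrist camera puts the rim at 0.127–0.128 m, and 0.128 m is fully home. The pin shows in a notch. The grey sleeve and everything else look unmoved, and the gripper is clear with no load on it.
- **Disagreement:** The scene camera read the rim less sharply, up to 0.133 m on a few pixels. The camera estimates of the drum axis differed by up to about 4 mm, so I centred the sleeve using the wrist camera.

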